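Park the screw jar along the bench kerb

ROBOT

A 7-joint arm with a two-finger parallel gripper is mounted at the origin on the work surface. World frame = base frame: x ahead of the robot, y to its left, z up, the work surface at z = 0. Lengths are in m, angles in rad, forces in N, time in s.
With the tool pointing down it reaches from about 0.35 to 0.9 m from the base axis. Payload 8.1 kg.
Tool frame: the origin (TCP) lies at the very end of the fingers, on their centre line; the grasp point (between the pads) lies 19 mm behind it (arm.grasp_offset is the distance from the TCP to the grasp point, in m); z points along the fingers, y is the direction in which the jaws open and shut (so a half turn about z gives the same grasp; the last joint's range is limited). The gripper opens to 92 mm and grips with 3 to 60 N. Pads are 19 mm wide; open, the fingers measure 130 mm over their backs; the gripper's body (75 mm by 190 mm) begins 47 mm behind the grasp point.
Start: joints at [-1.445, 0.434, 0.025, 1.573, -0.012, 1.134, -0.075], TCP at [0.142, 0.609, 0.227] pointing down, gripper open.
Joint ranges: [-2.62, 2.62], [-0.44, 2.09], [-1.27, 1.32], [0.08, 2.57], [-1.32, 4.46], [0.12, 2], [-2.74, 2.74]. Speed limits (rad/s): [2.22, 2.22, 3.01, 3.01, 3.14, 3.14, 3.14].

INTERFACE

Orientations are given as a rotation vector (axis times angle).
In Python, from cell import arm, eyes, workorder gives the robot as it stands.
- The arm moves only by the shell command python3 -m inch 'ROWS' [FORCE]. ROWS is JSON, a list that holds one entry, the list of rows, each a list of 5 numbers: the closure, from 0 (fully open) to 1 (shut), then the shift along the tool's x, y, z in mm, then the turn about the tool's z in degrees. A call has 1 to 12 rows; each row shifts and turns the pose as measured when the row begins, along the tool's axes as they then stand; what a row does not reach is not made up. A row lasts 1/10 s, in which the tool goes at most 50 mm and 8.59 degrees, less where a joint would pass 70% of its speed; a pose out of reach is approached as far as the arm can. A call with a gripper value outside its range is refused whole. The fingers move at their own pace and stop on an object; FORCE is the grip in N (left out, the last holds). Time passes only in rows, so rows that do not move let the fingers close. It gives the time, the measured TCP pose, the force and the opening at its end, in the units of the state.
- arm.observe(): the state, without advancing time (a new reading comes with each control period).
- eyes.get_image(name): name is "scene" or "top" or "wrist"; returns a dict with "frame" (384x512x3 uint8, blue, green, red), "intrinsics" (3x3 intrinsics, pixels), "rvec" (rotation vector, rad) and "tvec" (3), from world to camera coordinates, as OpenCV has them; the wrist camera has in their place "T_tool_cam" (4x4, takes a point from camera to tool coordinates, whose origin is the TCP and whose axes are the flange's). Camera axes: x right, y down, z forward; pixel columns grow to the right and rows downward; lengths in m; the calibration is good to about 2 mm. A picture is of the moment at which its call begins: read the wrist's pose just before it. There is no depth.
- workorder.sign_off(): hands the job in, once; it reports no verdict.
The state is a dict: "clock": time; "joints": joint angles; "dq": joint speeds; "joint_efforts": joint torques, N m; "position": TCP position; "ee_rot": TCP orientation; "force": force on the tool from outside, world axes, zero at the start; "ft_torque": the same for the moment, N m; "width": opening from 0.0 (shut) to 1.0 (fully open).
Only numpy, scipy, OpenCV 4.12 (cv2) and the standard library are available. Lean on these libraries where they do the work, as an engineer would, in place of code of your own. Each camera call takes 0.05 s, during which the arm holds its last target.

TASK

Put the round glass jar of screws away without lifting or tipping it: slide it straight across to the raised aluminium kerb, near where it starts, then push it along the kerb, staying against it, to the sprung stop at the kerb's left end (as the robot sees it). Press it home with a gentle push of about 8 N for a moment, so that the black pad gives several millimetres but never 10, then ease off softly and leave the jar standing against kerb and pad with the pad's little pin still pushed in. Do not squeeze the jar hard (20 N) against the kerb, and leave everything else on the bench alone.

Things in the scene. Friction and masses are not known exactly. Their poses are not given: they have to be found in the camera images.
- jar_center (a point): Centre (33 mm above the bench) of a squat round glass jar of screws: 96 mm diameter, 66 mm tall, flat aluminium lid 88 mm across on top. Loose, upright, 0.35 to 0.6 kg, smooth (friction about 0.3 with everything), too wide to grasp; sliding it takes 1 to 3 N. Yaw is of no meaning. It starts 37 to 82 mm clear of the kerb on the robot's side, centre 90 to 170 mm towards the kerb's -y from its middle.
- kerb: Fixed rigid aluminium kerb on the bench, 500 mm long (its y axis), 20 mm thick (x), 30 mm high. Origin: middle of its underside, at bench height. The jar's lane is on its -x side (face at x = -10 mm): a jar touching it has its centre at x = -58 mm. Push along it towards its +y. Apart from the tin and the stop, its -x side is free to x = -190 mm (-230 mm where the jar starts).
- kerb_end (a point): Point on the bench in the lane, 58 mm to the -x side of the kerb's middle plane and 200 mm to +y of its middle, axes as the kerb. The grey stop block (60 mm wide, 50 mm high) stands across the lane here, clamped at a new place each time: the face of its sprung pad lies 0 to 35 mm before (-y of) this point. Its place is not measured and must be felt.
- pad (a joint): Travel in m of the stop's black pad (54 mm wide, 44 mm high, upright, faces the kerb's -y): 0 = out, grows as the jar presses it towards +y. Spring of 1200 N/m (8 N on it gives about 7 mm), somewhat damped, ends at 14 mm. It springs back as it is let go and then moves the jar back with it.
- pin (a joint): Travel in m of the small steel pin (10 mm diameter) in the middle of the pad's face, 26 mm above the bench: 0 = it sticks out 8 mm from the pad, 0.008 = flush. Its spring is very weak (under 0.5 N), so a jar left standing against the pad keeps it in.
- tin: Bystander: small steel tin, 52 mm diameter, 32 mm high, standing 160 to 170 mm to the kerb's -x side and 50 to 80 mm to +y of its middle. Origin: centre of its underside. Leave it alone.
There are look-alikes about, which are no part of the job. Of the things that look like the part that bears jar_center, the larger one is meant. Of the things shaped like the part that bears pad, the grey one is meant.

How it is judged:
On the way, in this order (a step that is already met when the one before it is completed fails the run):
1. the jar stands against the kerb (gap under 3.5 mm), still near where it started (at least 30 mm before the kerb's middle) (x of jar_center in the frame of kerb above -0.0615 m and y of jar_center in the frame of kerb below -0.03 m), for 0.1 s.
2. the jar, against the kerb, presses the pad in by 2.5 mm or more for 0.3 s (x of jar_center in the frame of kerb above -0.0615 m and value of joint pad above 0.0025 m), for 0.3 s.
At the end, for the whole second after the job is handed in: The jar stands upright and still on the bench, within 3.5 mm of the kerb and with its side within 2.5 mm of the stop's pad (pin pushed in by more than 5.5 mm of its 8), the pad let out again to under 5 mm (value of joint pin above 0.0055 m and x of jar_center in the frame of kerb above -0.0615 m and angle between jar_center's own z axis and vertical below 0.05 rad and linear speed of jar below 0.01 m/s and height (world z) of jar_center below 0.037 m and value of joint pad below 0.005 m); the robot touches nothing.
It fails at once if the pad is pressed in by 10 mm or more (12 N) (value of joint pad above 0.01 m).
It fails at once if the jar is squeezed against the kerb with more than 20 N (contact force between jar and kerb above 20 N).
It fails at once if the jar leaves the kerb by more than 6 mm on the way (from 30 mm before the kerb's middle onwards) (y of jar_center in the frame of kerb above -0.03 m and x of jar_center in the frame of kerb below -0.064 m).
It fails at once if the jar is lifted by more than 6 mm or tipped by more than 0.15 rad (height (world z) of jar_center above 0.039 m or angle between jar_center's own z axis and vertical above 0.15 rad).
It fails at once if another thing on the bench is moved by more than 15 mm (distance of any of dropper, tin, driver, brush, tweezers, tablet, partsbox from where it was at the start of the episode above 0.015 m).
It also fails if it takes over 72 s, if anything falls off the work surface, if the arm or the gripper's body presses on something with over 40 N, if the wrist force passes 120 N, or if a joint passes its speed limit or range.

## Working session

There is one attempt and no reset: what is moved stays moved. The work goes in short steps, Python scripts to look and compute and a shell command to move; the robot and the scene stay as the last step left them, time stands still between calls to the robot, and variables do not carry over. Pictures are saved under pics/ and viewed, and the job is handed in when it is done.

```bash
ls; mkdir -p pics
python3 - <<'E'
from cell import arm, eyes, workorder
import cv2
print(arm.observe())
for n in ["scene","top","wrist"]:
    r=eyes.get_image(n); cv2.imwrite(f"pics/{n}0.png",r["frame"])
    print(n,{k:v for k,v in r.items() if k!="frame"})
E
```

```text
pics
{'clock': 0.0, 'joints': array([-1.44459268,  0.43519692,  0.02497571,  1.5740878 , -0.01161769,
        1.1339923 , -0.07512673]), 'dq': array([ 5.36575092e-04,  5.24846706e-04, -3.33926625e-04,  1.49886479e-04,
        5.61541568e-05,  6.20257616e-05,  1.95412531e-05]), 'joint_efforts': array([ 1.39520571e-04, -6.67866039e+01,  9.85430516e-01, -3.14453351e+01,
       -6.04037731e-02,  4.28115728e-02,  1.69645546e-04]), 'position': array([0.14169442, 0.60820799, 0.22596478]), 'ee_rot': array([-3.58780585e-01, -3.12098595e+00,  2.41636796e-03]), 'force': array([ 0.28199329,  0.29391452, -0.14558639]), 'ft_torque': array([-0.00497109,  0.01317155, -0.0404007 ]), 'width': 1.000951280767926}
scene {'intrinsics': array([[374.51664073,   0.        , 263.00920254],
       [  0.        , 374.51664073, 195.76433573],
       [  0.        ,   0.        ,   1.        ]]), 'rvec': array([ 1.64265176,  1.7900895 , -0.85264087]), 'tvec': array([ 0.01589549, -0.28491763,  1.21321394])}
top {'intrinsics': array([[416.11435467,   0.        , 253.79856802],
       [  0.        , 416.11435467, 194.38090036],
       [  0.        ,   0.        ,   1.        ]]), 'rvec': array([ 2.16281242, -2.18605753,  0.13768664]), 'tvec': array([0.04275543, 0.51611847, 1.00035888])}
wrist {'intrinsics': array([[332.8263944 ,   0.        , 255.21620665],
       [  0.        , 332.8263944 , 190.86752011],
       [  0.        ,   0.        ,   1.        ]]), 'T_tool_cam': array([[ 1.01414763e-03, -9.60135358e-01, -2.79533657e-01,
         7.61735388e-02],
       [ 9.99999462e-01,  9.12303748e-04,  4.94437786e-04,
        -4.07122690e-04],
       [-2.19707598e-04, -2.79534008e-01,  9.60135767e-01,
        -1.59011681e-01],
       [ 0.00000000e+00,  0.00000000e+00,  0.00000000e+00,
         1.00000000e+00]])}
```

View pics/scene0.png

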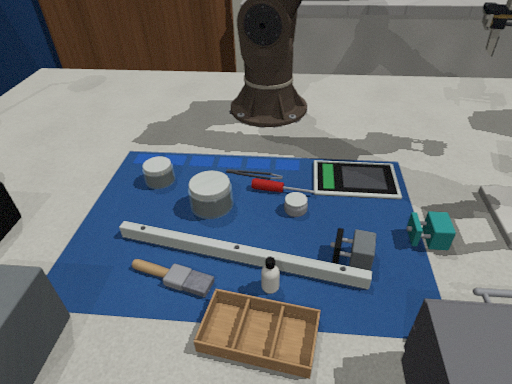

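View pics/top0.png

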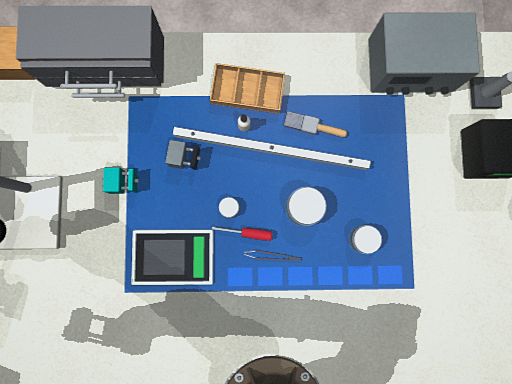

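View pics/wrist0.png

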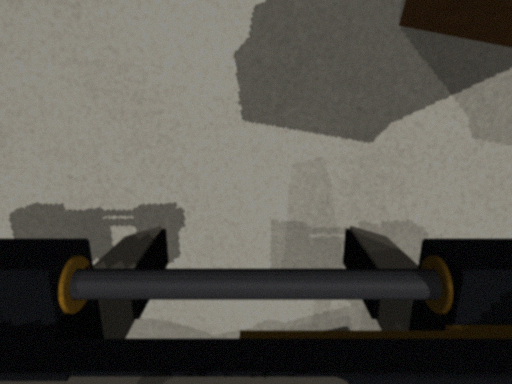

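Candidates. Jar: the larger white-lidded cylinder at top (307,206), and a smaller one at (367,239). The tin is the small one at (229,207). Stop: the grey block at (182,153), and a teal one at (120,179). I choose the larger jar and the grey stop, and will check both in a close crop.

Run:
```python
import cv2
f=cv2.imread("pics/top0.png")
cv2.imwrite("pics/cropA.png",cv2.resize(f[110:260,255:400],None,fx=4,fy=4,interpolation=cv2.INTER_CUBIC))
cv2.imwrite("pics/cropB.png",cv2.resize(f[110:230,155:290],None,fx=5,fy=5,interpolation=cv2.INTER_CUBIC))
```

```text
(no output)
```

View pics/cropA.png

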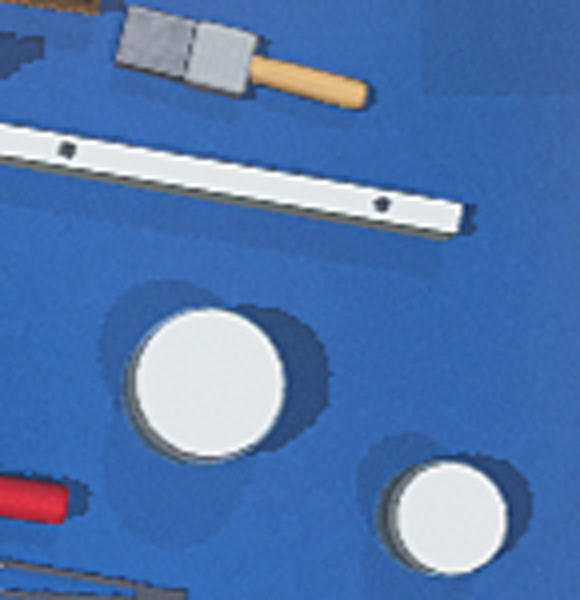

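View pics/cropB.png

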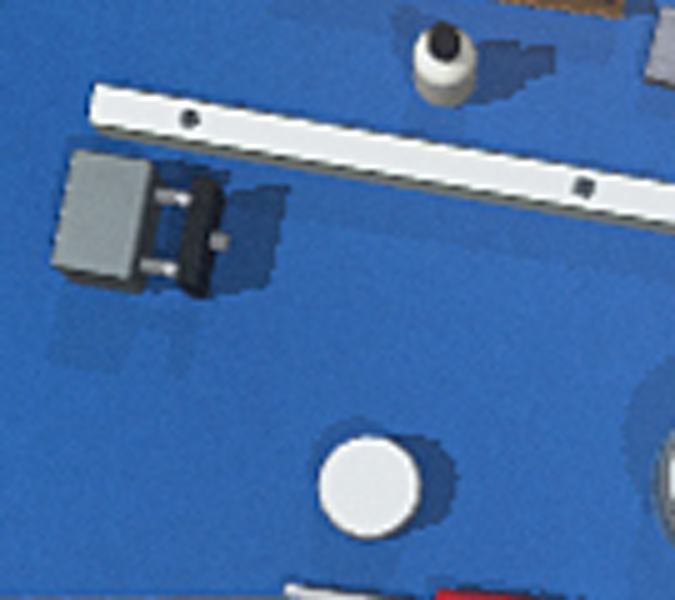

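Crops: large jar lid centre at (307.3,205.8), radius 18.8 px; kerb top corners at right (371,161)/(370,168) and left (174.5,127)/(173.5,134.5). The pad front runs from (199.4,146.5) to (196.6,169).

```bash
cat > h.py <<'E'
import numpy as np, cv2
from scipy.spatial.transform import Rotation as R
def px2w(r,uv,z):
    K=r["intrinsics"];Rm=R.from_rotvec(r["rvec"]).as_matrix();C=-Rm.T@r["tvec"]
    d=Rm.T@np.linalg.inv(K)@np.array([uv[0],uv[1],1.]); return C+d*(z-C[2])/d[2]
def w2px(r,p):
    K=r["intrinsics"];c=R.from_rotvec(r["rvec"]).apply(p)+r["tvec"];q=K@c;return q[:2]/q[2]
E
python3 - <<'E'
from h import *
from cell import eyes
r=eyes.get_image("top"); g=r["frame"]
def A(u,v):return (255+u/4-.4,110+v/4-.4)
def B(u,v):return (155+u/5-.4,110+v/5-.4)
# segment white kerb top
m=((g.min(2)>150)).astype('uint8')
n,l,s,c=cv2.connectedComponentsWithStats(m)
for i in range(1,n):
    if s[i,4]>80 and 150<c[i][0]<420 and 100<c[i][1]<260: print(i,s[i],c[i])
i=l[147,271] or l[144,260]
ys,xs=np.where(l==i); rect=cv2.minAreaRect(np.c_[xs,ys].astype('float32')); print(rect)
P=[px2w(r,p,.03) for p in cv2.boxPoints(rect)]; print(np.array(P))
mid=px2w(r,rect[0],.03); 
for nm,p in dict(R1=A(465,203),R2=A(460,233),L1=B(97,84),L2=B(92,122)).items(): print(nm,px2w(r,p,.03))
print("hole mid",px2w(r,B(584,187),.03),"hole ends",px2w(r,B(190,119),.03),px2w(r,A(382,204),.03))
print("jar",px2w(r,A(209,383),.066),"tin",px2w(r,B(369,487),.032))
print("pad",px2w(r,B(222,182),.044),px2w(r,B(208,296),.044),px2w(r,B(230,241),.026))
E
```

```text
97 [    0    79   512   305 67343] [248.16855501 259.38986977]
119 [302 116  17  17 220] [309.73181818 123.78636364]
125 [ 173  127  197   41 1462] [270.70451436 147.11696306]
150 [ 289  187   37   37 1065] [306.97370892 205.28544601]
154 [219 197  20  20 306] [228.33333333 206.85294118]
173 [354 226  28  27 586] [367.36348123 239.06313993]
174 [131 230  82  55 851] [174.06698002 258.20564042]
((270.9719543457031, 147.16180419921875), (199.2686767578125, 7.527752876281738), 9.833563804626465)
[[ 0.6701536   0.23922721  0.03      ]
 [ 0.68908415  0.23620321  0.03      ]
 [ 0.59870066 -0.25359335  0.03      ]
 [ 0.57996024 -0.24958364  0.03      ]]
R1 [ 0.5989815  -0.25628083  0.03      ]
R2 [ 0.58002905 -0.25234599  0.03      ]
L1 [0.68916961 0.23481936 0.03      ]
L2 [0.66976692 0.23713165 0.03      ]
hole mid [ 0.63485888 -0.00806314  0.03      ] hole ends [0.67095411 0.1883597  0.03      ] [ 0.59877687 -0.20417456  0.03      ]
jar [ 0.48493994 -0.08778743  0.066     ] tin [0.48558802 0.09988575 0.032     ]
pad [0.6355729 0.1707428 0.044    ] [0.57893003 0.17741808 0.044     ] [0.6096976 0.1687296 0.026    ]
```

```bash
cat >> h.py <<'E'
O=np.array([.6346,-.0085]); YK=np.array([.1807,.9835]); XK=np.array([.9835,-.1807])
def k(p): d=np.asarray(p)[:2]-O; return np.array([d@XK,d@YK])
def w(x,y): return O+x*XK+y*YK
def go(xyz,yawdeg=None):
    "tool shift (mm) to world point; yaw= kerb-frame angle of tool y from YK toward XK"
    from cell import arm
    s=arm.observe(); Rm=R.from_rotvec(s["ee_rot"]).as_matrix()
    t=Rm[:,1]; a=np.degrees(np.arctan2(t[:2]@XK,t[:2]@YK))
    print("t",s["clock"],"k",k(s["position"])*1e3,"z",s["position"][2]*1e3,"yaw",a,"tilt z",Rm[:2,2],"F",np.r_[s["force"][:2]@XK,s["force"][:2]@YK,s["force"][2]],"w",s["width"])
    if xyz is not None: print("shift",Rm.T@(np.array(xyz)-s["position"])*1e3)
E
python3 - <<'E'
from h import *
import pickle
from cell import eyes
go([*w(-.215,-.105),.12])
r=eyes.get_image("top"); s=eyes.get_image("scene")
for n,p,z in [("driver end",(272,235),.01),("driver top",(258,227),.01),("tweezer",(301,260),.0),("smalljar",(367.3,239),.05),("dropcap",(243.5,118),.06)]: q=px2w(r,p,z);print(n,q,k(q)*1e3)
# dropper height
c=cv2.triangulatePoints(r["intrinsics"]@np.c_[R.from_rotvec(r["rvec"]).as_matrix(),r["tvec"]],s["intrinsics"]@np.c_[R.from_rotvec(s["rvec"]).as_matrix(),s["tvec"]],np.array([243.5,118.]),np.array([270.,261.]))
print("dropper cap",c[:3].T/c[3],k((c[:3]/c[3]).ravel()))
# jar check in scene view
print("jar in scene",w2px(s,np.array([.4849,-.0878,.066])))
E
```

```text
t 0.2 k [-596.19999035  517.6877826 ] z 226.28881676289205 yaw 2.7040075566262165 tilt z [-0.00010619 -0.0008673 ] F [ 0.44691767 -0.02336075 -0.68119735] w 1.0008820657763247
shift [-410.17292109 -603.93236064  106.85183438]
driver end [ 0.41634923 -0.00721045  0.01      ] [-214.88265552  -38.16964439]
driver top [0.43658963 0.02738237 0.01      ] [-201.22714531   -0.49016694]
tweezer [ 0.35343913 -0.07934671  0.        ] [-263.71971437 -120.48350333]
smalljar [ 0.4037657  -0.23349389  0.05      ] [-186.36913556 -262.99324933]
dropcap [0.70067899 0.06079597 0.06      ] [52.46690156 80.09305969]
dropper cap [[0.69736783 0.06146702 0.07093567]] [0.04908912 0.08015471]
jar in scene [208.41694311 182.1364741 ]
```

```bash
python3 -m inch '[[[0.8,-33,-27,0,0],[0.8,-33,-27,0,0],[0.8,-33,-27,0,0],[0.8,-33,-27,0,0],[0.8,-33,-27,0,0],[0.8,-33,-27,0,0],[0.8,-33,-27,0,0],[0.8,-33,-27,0,0],[0.8,-33,-27,0,0],[0.8,-33,-27,0,0],[0.8,-33,-27,0,0],[0.8,0,0,0,0]]]'; python3 -c "
from h import *
go([*w(-.215,-.105),.12])"
```

```text
clock: 1.5
position: [0.4374, 0.2241, 0.2256]
ee_rot: [0.353, 3.121, 0.004]
force: [0.0, 0.3, 0.6]
width: 0.197
t 1.5 k [-235.99925474  193.12669318] z 225.55946919400105 yaw 2.4782155908441643 tilt z [0.00132923 0.00272239] F [-0.02894309  0.28894751  0.60839194] w 0.19745430852815687
shift [ -33.81549525 -297.25258719  104.70624478]
```

```bash
python3 -m inch '[[[0.65,-5,-37,0,-2.5],[0.65,-4,-37,0,0],[0.65,-4,-37,5,0],[0.65,-4,-37,5,0],[0.65,-4,-37,5,0],[0.65,-4,-37,5,0],[0.65,-4,-37,5,0],[0.65,-4,-37,5,0],[0.65,0,0,30,0],[0.65,0,0,20,0],[0.65,0,0,0,0]]]'
python3 - <<'E'
from h import *
from cell import eyes
go([*w(-.215,-.105),.018])
cv2.imwrite("pics/w1.png",eyes.get_image("wrist")["frame"])
cv2.imwrite("pics/t1.png",cv2.resize(eyes.get_image("top")["frame"][100:300,200:420],None,fx=3,fy=3))
E
```

```text
clock: 2.6
position: [0.4165, -0.0815, 0.144]
ee_rot: [0.283, 3.119, 0.01]
force: [-0.2, -0.4, 0.3]
width: 0.35
t 2.6 k [-201.29630497 -111.23276137] z 144.00452220559941 yaw -0.04248200218289308 tilt z [0.01021665 0.00577937] F [-0.16234774 -0.43634745  0.34190778] w 0.35033567735982696
shift [ 14.81849256   5.30280269 125.91958996]
```

View pics/w1.png

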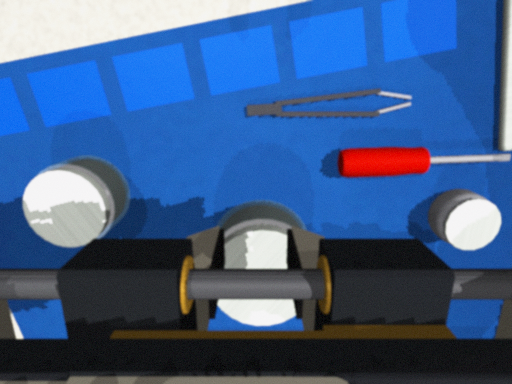

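View pics/t1.png

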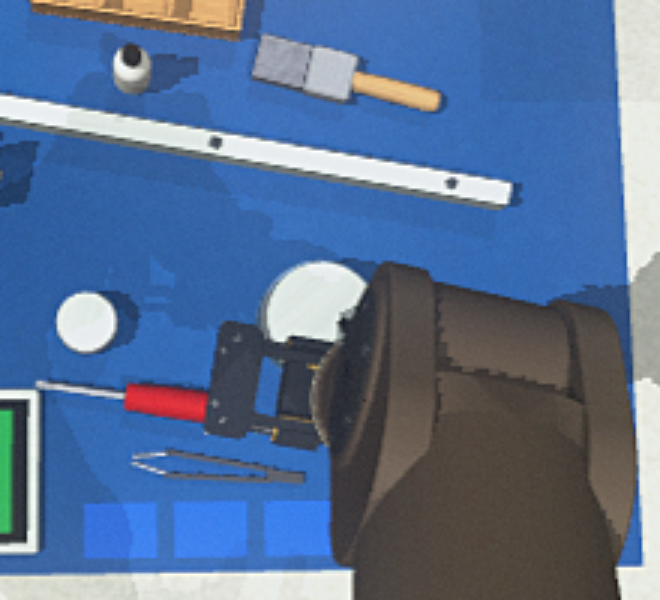

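The jar is seen behind the fingers, the driver at (385,160) and the tweezers at (330,103) are to the robot's side. Clear to descend.

```bash
python3 -m inch '[[[0.65,15,5,0,0],[0.65,2,1,20,0],[0.65,0,0,30,0],[0.65,0,0,30,0],[0.65,0,0,30,0],[0.65,0,0,15,0],[0.65,0,0,0,0]]]'
python3 - <<'E'
from h import *
from cell import eyes
go([*w(-.215,-.105),.018])
cv2.imwrite("pics/s2.png",cv2.resize(eyes.get_image("scene")["frame"][130:300,100:420],None,fx=2.5,fy=2.5))
E
```

```text
clock: 3.4
position: [0.4142, -0.066, 0.0254]
ee_rot: [0.265, 3.1, 0.02]
force: [0.0, -0.4, 0.2]
width: 0.352
t 3.4 k [-206.39611487  -96.36014528] z 25.378506290351307 yaw -0.6555822743742451 tilt z [0.03072984 0.01003712] F [ 0.12294123 -0.41346281  0.21104328] w 0.35155637726991357
shift [ 8.88988922 -8.64392883  6.99750988]
```

View pics/s2.png

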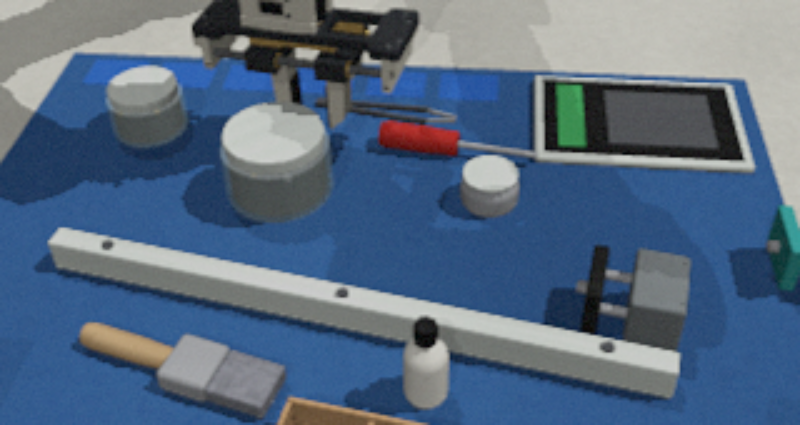

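```bash
python3 -m inch '[[[0.65,0,-9,5,0.5],[0.65,0,0,2,0],[0.65,0,0,0,0]]]'
python3 - <<'E'
from h import *
go([*w(-.19,-.105),.018])
E
```

```text
clock: 3.75
position: [0.4159, -0.0752, 0.0216]
ee_rot: [0.277, 3.093, 0.022]
force: [-1.1, 0.1, 0.3]
width: 0.348
t 3.75 k [-203.00636515 -105.0993682 ] z 21.59602866525604 yaw -0.17894828039366317 tilt z [0.03722984 0.01059094] F [-1.10990157 -0.13739911  0.3240116 ] w 0.3478885094205183
shift [-1.28885522e+01  5.29801165e-03  4.04704696e+00]
```

```bash
python3 -m inch '[[[0.65,0,0,0,0],[0.65,0,0,0,0],[0.65,0,0,0,0]]]'
python3 - <<'E'
from h import *
from cell import arm
go([*w(-.19,-.105),.018])
print(arm.observe()["dq"])
E
```

```text
clock: 4.05
position: [0.4167, -0.0752, 0.0228]
ee_rot: [0.277, 3.091, 0.022]
force: [0.4, -0.7, 0.1]
width: 0.35
t 4.05 k [-202.22681091 -104.9670249 ] z 22.786159701399736 yaw -0.1714468652855103 tilt z [0.03947745 0.01083736] F [ 0.5695017  -0.62116265  0.11154612] w 0.3495873203411803
shift [-12.05644655  -0.14638299   5.23303752]
[-0.00224305 -0.00582329  0.00092778 -0.00158466  0.00110829  0.00229862
  0.00130333]
```

```bash
python3 -m inch '[[[0.65,-8,0,2,0],[0.65,-8,0,2,0],[0.65,-8,0,1,0],[0.65,-8,0,1,0],[0.65,-8,0,1,0]]]'; python3 -c "
from h import *
go([*w(-.115,-.105),.018])"
python3 -m inch '[[[0.65,-8,0,1,0],[0.65,-8,0,1,0],[0.65,-8,0,1,0]]]'; python3 -c "
from h import *
go([*w(-.115,-.105),.018])
from cell import eyes
cv2.imwrite('pics/s3.png',cv2.resize(eyes.get_image('scene')['frame'][130:300,100:420],None,fx=2.5,fy=2.5))"
```

```text
clock: 4.55
position: [0.4573, -0.0821, 0.0164]
ee_rot: [0.277, 3.095, 0.023]
force: [-1.8, -0.2, 1.4]
width: 0.349
t 4.55 k [-161.04380638 -104.41919307] z 16.37965012200116 yaw -0.20304478890670752 tilt z [0.03577927 0.01189053] F [-1.7274794  -0.53187715  1.36447126] w 0.3486477987671923
shift [-46.08070579  -0.70675693  -0.10790075]
clock: 4.85
position: [0.483, -0.0867, 0.0137]
ee_rot: [0.277, 3.095, 0.023]
force: [-1.8, 1.1, 1.5]
width: 0.355
t 4.85 k [-134.94610406 -104.28267026] z 13.666464494959406 yaw -0.20894381742533602 tilt z [0.03488715 0.01193993] F [-1.95598184  0.79402675  1.54844681] w 0.3550952337772896
shift [-20.08248959  -0.7043542   -3.70171955]
```

View pics/s3.png

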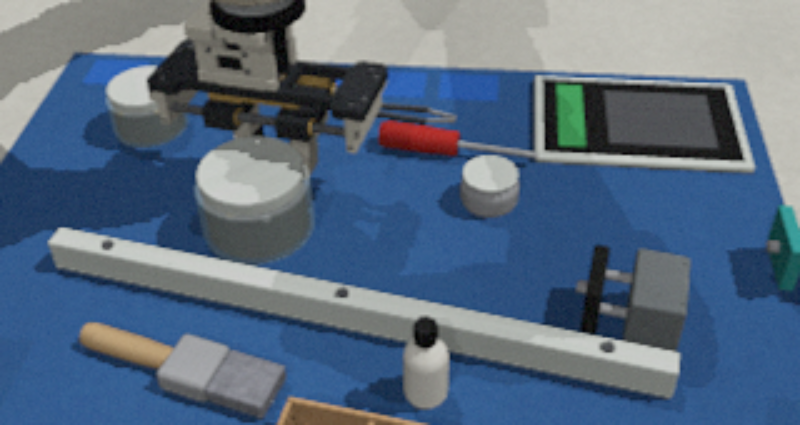

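Run:
```python
from h import *
from cell import eyes
s=eyes.get_image("scene"); g=s["frame"]
print("jar k (crop)",k(px2w(s,(100+253/2.5,130+177/2.5),.066)))
t=eyes.get_image("top")
cv2.imwrite("pics/j4.png",np.hstack([cv2.resize(g[170:250,160:240],None,fx=5,fy=5),cv2.resize(t["frame"][140:220,270:350],None,fx=5,fy=5)]))
```

```text
jar k (crop) [-0.07146768 -0.0957899 ]
```

View pics/j4.png

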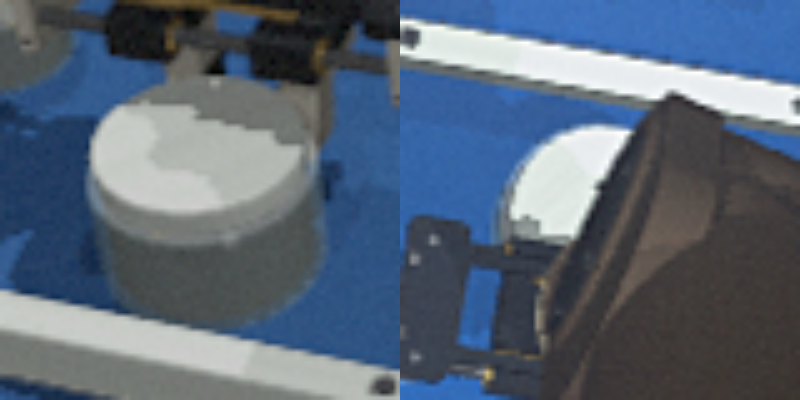

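Run:
```python
from h import *
from cell import eyes
s=eyes.get_image("scene");t=eyes.get_image("top")
print(k(px2w(s,(200.2,199.2),.066)),k(px2w(t,(310.4,183.8),.066)))
go(None)
```

```text
[-0.07561047 -0.09975276] [-0.08038292 -0.10536316]
t 5.1 k [-135.50150007 -104.30699531] z 13.822081896438663 yaw -0.20590337924131516 tilt z [0.03543391 0.01181883] F [ 0.23216559 -0.18864686  0.46653824] w 0.34875462488416803
```

```bash
python3 -m inch '[[[0.65,-7,0,-3,0],[0.65,-6,0,0,0],[0.65,-3,0,0,0]]]'; python3 -c "
from h import *
go(None)"
python3 -m inch '[[[0.65,-3,0,0,0]]]'; python3 -c "
from h import *
go(None)"
```

```text
clock: 5.4
position: [0.4974, -0.0893, 0.0176]
ee_rot: [0.277, 3.097, 0.024]
force: [-1.7, -0.0, -0.5]
width: 0.348
t 5.4 k [-120.36956219 -104.29131337] z 17.569135398672195 yaw -0.2021498463540102 tilt z [0.03319905 0.01250452] F [-1.66874656 -0.30999268 -0.49700461] w 0.3481590504276659
clock: 5.5
position: [0.5005, -0.0898, 0.0176]
ee_rot: [0.277, 3.097, 0.024]
force: [-1.8, 0.6, -0.4]
width: 0.348
t 5.5 k [-117.19969249 -104.22143832] z 17.64859986043348 yaw -0.20702231966860332 tilt z [0.03296996 0.01260615] F [-1.89170358  0.23330422 -0.38519915] w 0.3476461712049515
```

```bash
for i in 1; do python3 -m inch '[[[0.65,-2,0,0,0]]]'; done; python3 -c "
from h import *
go(None)"
python3 -m inch '[[[0.65,-2,0,0,0]]]'; python3 -c "
from h import *
go(None)"
python3 -m inch '[[[0.65,-1.5,0,0,0]]]'; python3 -c "
from h import *
go(None)"
```

```text
clock: 5.6
position: [0.5027, -0.0902, 0.0177]
ee_rot: [0.277, 3.098, 0.024]
force: [-1.1, -0.4, -0.7]
width: 0.353
t 5.6 k [-114.98226122 -104.22461048] z 17.659090164055787 yaw -0.20750260159124598 tilt z [0.0328207  0.01259048] F [-1.00317554 -0.56229994 -0.709368  ] w 0.35261593988478596
clock: 5.7
position: [0.5046, -0.0906, 0.0176]
ee_rot: [0.277, 3.098, 0.024]
force: [-1.5, -0.4, 0.7]
width: 0.353
t 5.7 k [-113.04190164 -104.19689304] z 17.62773220982063 yaw -0.20809882679879663 tilt z [0.03238371 0.01267843] F [-1.40778835 -0.67260808  0.65234162] w 0.3534603975392702
clock: 5.8
position: [0.5053, -0.0907, 0.0174]
ee_rot: [0.277, 3.1, 0.025]
force: [-6.6, 1.7, 3.7]
width: 0.351
t 5.8 k [-112.35723168 -104.19007168] z 17.449616107284967 yaw -0.206978781082124 tilt z [0.03059935 0.01312417] F [-6.81042107  0.44871818  3.68608992] w 0.3514216831608162
```

```bash
python3 -m inch '[[[0.65,-0.3,0,0,0],[0.65,-0.3,0,0,0]]]'; python3 -c "
from h import *
go(None)"
python3 -m inch '[[[0.65,2,0,0,0],[0.65,4,0,0,0],[0.65,10,0,0,0],[0.65,12,0,0,0],[0.65,10,0,0,0],[1,0,0,0,0]]]'; python3 -c "
from h import *
go([*w(-.15,-.187),.02])
from cell import eyes
cv2.imwrite('pics/t5.png',cv2.resize(eyes.get_image('top')['frame'][120:260,250:410],None,fx=4,fy=4))"
```

```text
clock: 6.0
position: [0.5052, -0.0907, 0.0173]
ee_rot: [0.277, 3.101, 0.025]
force: [-2.9, 0.2, 2.3]
width: 0.351
t 6.0 k [-112.43181764 -104.20557903] z 17.332348704985186 yaw -0.20409905836718167 tilt z [0.02928456 0.01348319] F [-2.89628315 -0.3600485   2.30780762] w 0.3510389338493676
clock: 6.6
position: [0.4664, -0.0838, 0.0167]
ee_rot: [0.277, 3.097, 0.024]
force: [0.4, 0.2, -0.1]
width: 0.305
t 6.6 k [-151.77906799 -104.45574928] z 16.74944058281578 yaw -0.19314372349147227 tilt z [0.03382336 0.01236662] F [ 0.37960304  0.29532476 -0.14393047] w 0.3052325371559188
shift [ -1.65917312 -82.46611683  -4.70119765]
```

View pics/t5.png

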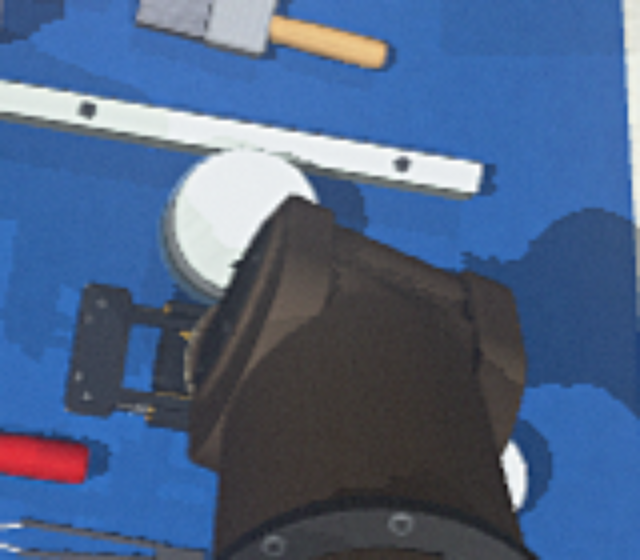

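The jar lid at crop (245,222) touches the kerb. Now I move behind it for the push along the kerb.

```bash
python3 -m inch '[[[1,0,-20,-2,0],[1,0,-22,0,0],[1,0,-22,0,0],[1,0,-19,0,0],[1,0,0,0,6],[1,0,0,0,7],[1,0,0,0,7]]]' ; python3 -c "
from h import *
go([*w(-.082,-.18),.02])"
```

```text
clock: 7.35
position: [0.4558, -0.1701, 0.0185]
ee_rot: [0.823, 2.994, 0.033]
force: [-0.0, 0.8, 0.4]
width: 0.002
t 7.35 k [-146.68111536 -191.24039645] z 18.481954651142594 yaw 20.299873074118892 tilt z [0.04071399 0.01060706] F [-0.16915498  0.79615922  0.42139996] w 0.0019174399806001102
shift [-56.7581307   33.0290401    1.14993291]
```

```bash
python3 -m inch '[[[1,-12,5.5,-1,0],[1,-12,5.5,0,0],[1,-12,5.5,0,0],[1,-12,5.5,0,0],[1,-9,5,0,0]]]' ; python3 -c "
from h import *
go([*w(-.081,-.167),.02])
from cell import eyes
cv2.imwrite('pics/s6.png',cv2.resize(eyes.get_image('scene')['frame'][130:300,100:420],None,fx=2.5,fy=2.5))"
```

```text
clock: 7.85
position: [0.5221, -0.177, 0.0223]
ee_rot: [0.828, 2.992, 0.032]
force: [0.4, 0.0, 0.1]
width: 0.006
t 7.85 k [ -80.17987047 -186.06553408] z 22.2582160136491 yaw 20.50327830854668 tilt z [0.04155468 0.0098975 ] F [0.39540744 0.10216367 0.08983066] w 0.005594951151189596
shift [ 7.52662427 17.50982756  2.55333031]
```

View pics/s6.png

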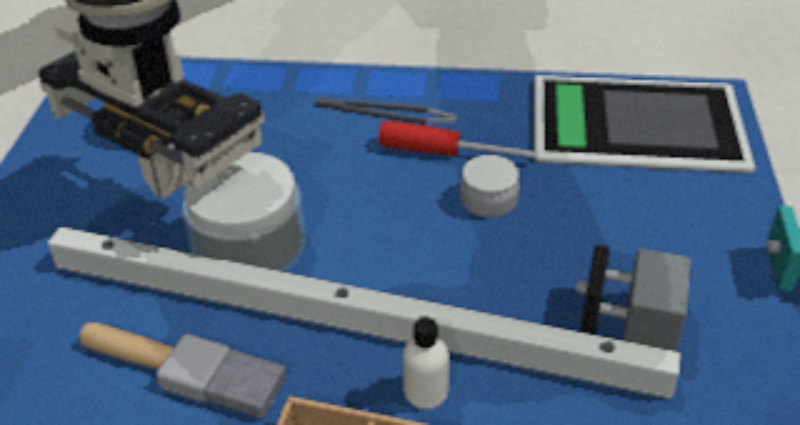

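```bash
python3 -m inch '[[[1,2.1,5.6,2,0],[1,2.1,5.6,0,0],[1,1,2.8,0,0]]]' ; python3 -c "
from h import *
go(None)"
python3 -m inch '[[[1,1,2.8,0,0],[1,1,2.8,0,0]]]' ; python3 -c "
from h import *
go(None)"
```

```text
clock: 8.2
position: [0.5266, -0.1611, 0.0201]
ee_rot: [0.826, 2.991, 0.032]
force: [0.0, 0.2, -0.5]
width: 0.001
t 8.2 k [ -78.60808366 -169.61920027] z 20.13032749344747 yaw 20.44749062308755 tilt z [0.04242907 0.00972051] F [-0.02736997  0.23116102 -0.52123856] w 0.0014537729792710972
clock: 8.4
position: [0.5266, -0.1545, 0.0201]
ee_rot: [0.826, 2.992, 0.032]
force: [-1.0, -2.7, 0.3]
width: 0.003
t 8.4 k [ -79.78118296 -163.1335026 ] z 20.09413831980925 yaw 20.44288323496647 tilt z [0.04113805 0.00988504] F [-0.5307128  -2.79753733  0.2569192 ] w 0.003327718795260732
```

```bash
python3 -m inch '[[[1,1.8,4.7,0,0],[1,2.8,7.5,0,0],[1,2.8,7.5,0,0],[1,2.8,7.5,0,0]]]' ; python3 -c "
from h import *
go(None)"
python3 -m inch '[[[1,2.8,7.5,0,0],[1,2.8,7.5,0,0],[1,2.8,7.5,0,0]]]' ; python3 -c "
from h import *
go(None)
from cell import eyes
cv2.imwrite('pics/s7.png',cv2.resize(eyes.get_image('scene')['frame'][130:300,100:420],None,fx=2.5,fy=2.5))"
```

```text
clock: 8.8
position: [0.5294, -0.1253, 0.0202]
ee_rot: [0.832, 2.994, 0.029]
force: [-3.1, -1.9, 0.1]
width: 0.007
t 8.8 k [ -82.36589237 -133.92229652] z 20.166132571532 yaw 20.613480459309304 tilt z [0.0376004  0.00922331] F [-2.74166311 -2.40467481  0.09881449] w 0.00654033757573389
clock: 9.1
position: [0.5334, -0.0989, 0.0203]
ee_rot: [0.831, 2.996, 0.03]
force: [-2.7, -1.8, -0.8]
width: 0.005
t 9.1 k [ -83.1607208  -107.18969599] z 20.286765658320483 yaw 20.5742815049837 tilt z [0.03619691 0.00976327] F [-2.31408306 -2.2491137  -0.75388673] w 0.005354515664550509
```

View pics/s7.png

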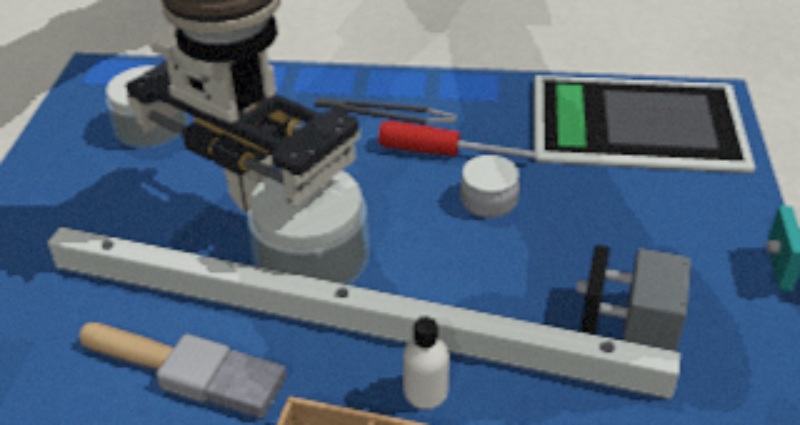

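```bash
python3 -m inch '[[[1,2.5,7.7,0,0],[1,2.5,7.7,0,0],[1,2.5,7.7,0,0],[1,2.5,7.7,0,0],[1,2.5,7.7,0,0]]]' ; python3 -c "
from h import *
go(None)"
python3 -m inch '[[[1,2.5,7.7,0,0],[1,2.5,7.7,0,0],[1,2.5,7.7,0,0],[1,2.5,7.7,0,0]]]' ; python3 -c "
from h import *
go(None)
from cell import eyes
cv2.imwrite('pics/s8.png',cv2.resize(eyes.get_image('scene')['frame'][130:300,100:420],None,fx=2.5,fy=2.5))
cv2.imwrite('pics/t8.png',cv2.resize(eyes.get_image('top')['frame'][110:230,155:315],None,fx=5,fy=5))"
```

```text
clock: 9.65
position: [0.5433, -0.0549, 0.021]
ee_rot: [0.83, 2.997, 0.031]
force: [-2.9, -2.2, -0.1]
width: 0.004
t 9.65 k [-81.41107892 -62.11387316] z 21.03455845556895 yaw 20.518424852035317 tilt z [0.03589033 0.01065444] F [-2.49717009 -2.65338754 -0.12145735] w 0.003733171370629893
clock: 10.05
position: [0.551, -0.0202, 0.0216]
ee_rot: [0.829, 2.998, 0.031]
force: [-2.1, -1.9, -0.7]
width: 0.006
t 10.05 k [-80.14378534 -26.59809758] z 21.568111846184834 yaw 20.498201601578028 tilt z [0.03541815 0.01080309] F [-1.75771971 -2.28449455 -0.69636167] w 0.006356056950548444
```

View pics/s8.png

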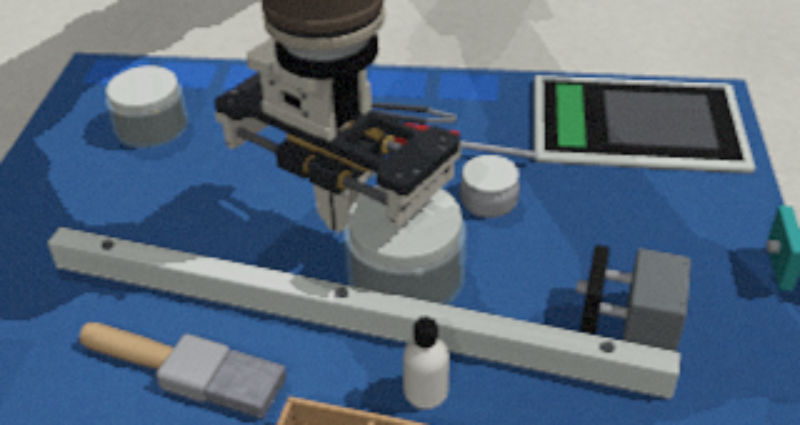

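View pics/t8.png

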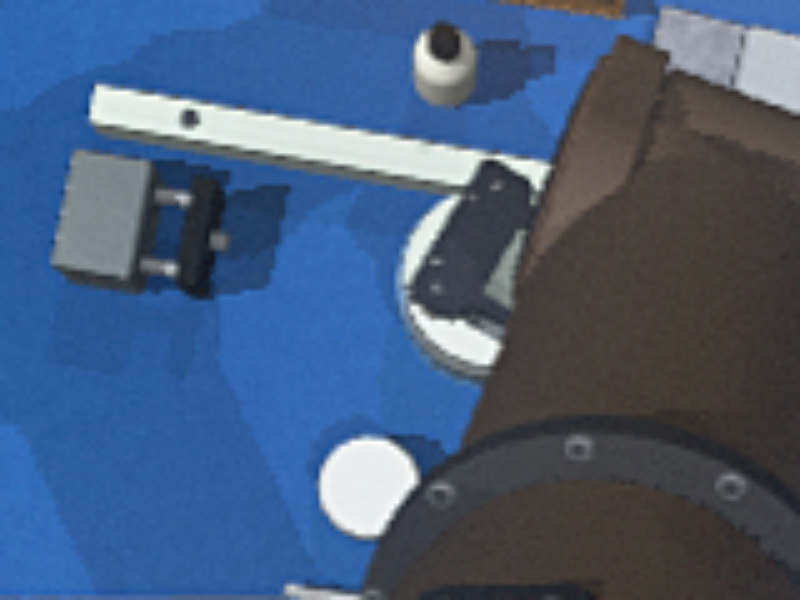

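```bash
python3 -m inch '[[[1,2.6,7.6,0.3,0],[1,2.6,7.6,0.3,0],[1,2.6,7.6,0.3,0],[1,2.6,7.6,0.3,0],[1,2.6,7.6,0.3,0],[1,2.6,7.6,0.3,0],[1,1.5,4,0,0]]]' ; python3 -c "
from h import *
go(None)
from cell import eyes
cv2.imwrite('pics/t9.png',cv2.resize(eyes.get_image('top')['frame'][110:230,155:315],None,fx=5,fy=5))"
```

```text
clock: 10.85
position: [0.5637, 0.0352, 0.0213]
ee_rot: [0.829, 2.996, 0.032]
force: [-3.0, -2.2, -0.4]
width: 0.006
t 10.85 k [-77.5819906   30.15506973] z 21.276667401656827 yaw 20.49553298723596 tilt z [0.0374384  0.01072065] F [-2.590319   -2.72864348 -0.36346932] w 0.005750176147231181
```

View pics/t9.png

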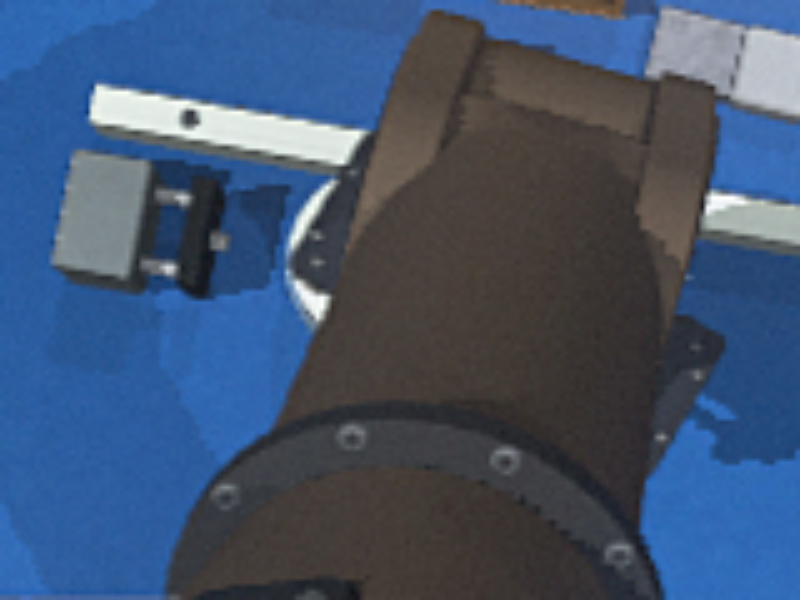

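```bash
python3 -m inch '[[[1,1.9,4.7,0,0],[1,1.9,4.7,0,0],[1,1.9,4.7,0,0]]]' ; python3 -c "
from h import *
go(None)"
python3 -m inch '[[[1,1.1,2.8,0,0],[1,1.1,2.8,0,0],[1,1.1,2.8,0,0]]]' ; python3 -c "
from h import *
go(None)"
```

```text
clock: 11.2
position: [0.5659, 0.0514, 0.0213]
ee_rot: [0.829, 2.996, 0.031]
force: [-2.5, -1.8, 0.6]
width: 0.007
t 11.2 k [-78.3453532   46.48405083] z 21.306114399115167 yaw 20.500815405935967 tilt z [0.03679505 0.01075986] F [-2.17922696 -2.18113809  0.64529258] w 0.007431068414484567
clock: 11.5
position: [0.5673, 0.0614, 0.0213]
ee_rot: [0.829, 2.997, 0.031]
force: [-1.6, -1.5, -0.5]
width: 0.001
t 11.5 k [-78.83749159  56.54548383] z 21.302229640246512 yaw 20.48752021624758 tilt z [0.03624309 0.01083291] F [-1.30255172 -1.79963819 -0.49354906] w 0.0010631054333861607
```

```bash
python3 -m inch '[[[1,0.7,1.9,0,0],[1,0.7,1.9,0,0]]]'|tail -2 ; python3 -c "
from h import *
go(None)"
python3 -m inch '[[[1,0.7,1.9,0,0],[1,0.7,1.9,0,0]]]'|tail -2 ; python3 -c "
from h import *
go(None)"
python3 -m inch '[[[1,0.7,1.9,0,0]]]'|tail -2 ; python3 -c "
from h import *
go(None)"
```

```text
force: [-2.5, -2.5, 0.3]
width: 0.006
t 11.7 k [-78.96359774  60.89962087] z 21.331266869327788 yaw 20.487035362503608 tilt z [0.03595504 0.01075891] F [-2.05373317 -2.91174916  0.336575  ] w 0.0062794816749778964
force: [-3.3, -1.4, -0.4]
width: 0.003
t 11.9 k [-79.09712254  65.01082605] z 21.320985134222564 yaw 20.507087354483115 tilt z [0.03559207 0.0106327 ] F [-2.96188768 -1.94174135 -0.43212606] w 0.003262459619177076
force: [-2.2, -2.1, -0.3]
width: 0.002
t 12.0 k [-79.1508625   67.08201996] z 21.307200447371173 yaw 20.51511062807503 tilt z [0.03542166 0.01052478] F [-1.80539615 -2.4787123  -0.32421999] w 0.0023118709642896656
```

```bash
python3 -m inch '[[[1,0.5,1.4,0,0]]]'>/dev/null ; python3 -c "
from h import *
go(None)"
python3 -m inch '[[[1,0.5,1.4,0,0]]]'>/dev/null ; python3 -c "
from h import *
go(None)"
python3 -m inch '[[[1,0.5,1.4,0,0]]]'>/dev/null ; python3 -c "
from h import *
go(None)
from cell import eyes
cv2.imwrite('pics/t10.png',cv2.resize(eyes.get_image('top')['frame'][120:190,155:235],None,fx=8,fy=8,interpolation=cv2.INTER_CUBIC))"
```

```text
t 12.1 k [-79.137777    68.69904135] z 21.339019627335244 yaw 20.51647141493597 tilt z [0.03540235 0.01051042] F [-1.45692184 -2.67068279 -0.76048381] w 0.006976305923980986
t 12.2 k [-79.15790822  70.27826363] z 21.338255078056125 yaw 20.516653386149244 tilt z [0.03530148 0.01044881] F [-1.67673171 -2.66595901 -0.56974787] w 0.001624251025056605
t 12.3 k [-79.20165406  71.52823929] z 21.322642896650173 yaw 20.527725169790575 tilt z [0.03508274 0.0100731 ] F [-2.49853428 -4.49469583 -0.28332414] w 0.004749266891765435
```

View pics/t10.png

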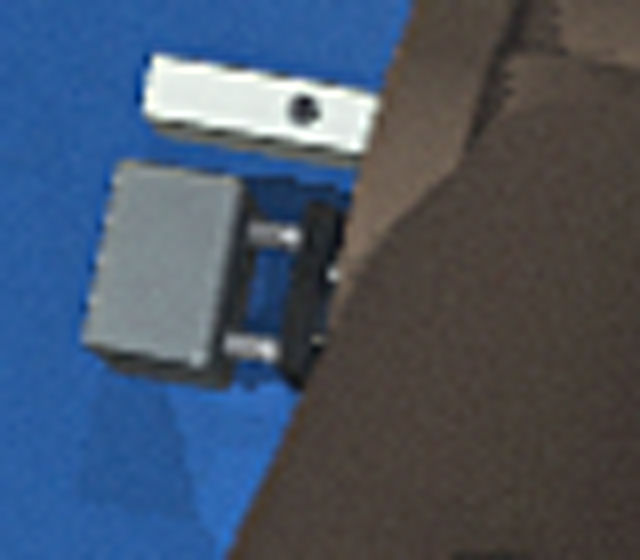

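```bash
python3 -m inch '[[[1,0.5,1.4,0,0]]]'>/dev/null ; python3 -c "
from h import *
go(None)"
python3 -m inch '[[[1,0.5,1.4,0,0]]]'>/dev/null ; python3 -c "
from h import *
go(None)"
```

```text
t 12.45 k [-79.19601807  72.49753408] z 21.33389216523078 yaw 20.561849619674376 tilt z [0.03489585 0.00945925] F [-2.13301456 -5.67342143  0.21524191] w 0.005836575331853307
t 12.55 k [-79.20278818  73.13295738] z 21.340202813355393 yaw 20.603993261086803 tilt z [0.03456118 0.00858977] F [-2.3343474  -5.47180143  0.68878872] w 0.0018406098980608358
```

```bash
python3 -m inch '[[[1,0.7,1.9,0,0]]]'>/dev/null ; python3 -c "
from h import *
go(None)"
python3 -m inch '[[[1,0.7,1.9,0,0]]]'>/dev/null ; python3 -c "
from h import *
go(None)"
python3 -m inch '[[[1,0.7,1.9,0,0]]]'>/dev/null ; python3 -c "
from h import *
go(None)"
```

```text
t 12.65 k [-79.24379069  73.81059012] z 21.381884105595297 yaw 20.67667390320892 tilt z [0.03412437 0.00731395] F [-2.32241599 -8.32294963  1.49648696] w 0.008082733135727627
t 12.75 k [-79.25661757  74.33271506] z 21.394446871871594 yaw 20.754740203296414 tilt z [0.0336134  0.00583771] F [-3.30334928 -7.78004472  1.02451824] w 0.0032568032678156242
t 12.85 k [-79.29975448  74.58903685] z 21.414371461308786 yaw 20.849605232236133 tilt z [0.03299945 0.00418635] F [-2.09950501 -8.17567813  1.92224042] w 0.004219373172520848
```

```bash
python3 -m inch '[[[1,1,2.6,0,0]]]'>/dev/null ; python3 -c "
from h import *
go(None)"
python3 -m inch '[[[1,1,2.6,0,0]]]'>/dev/null ; python3 -c "
from h import *
go(None)"
```

```text
t 12.95 k [-79.36137836  75.25125277] z 21.427744522440747 yaw 20.960690133438383 tilt z [0.03231108 0.00219513] F [-2.35486018 -9.53533332  1.74296945] w 0.008059474433911789
t 13.05 k [-79.41949841  75.75053631] z 21.44486789915841 yaw 21.08599364762122 tilt z [3.15618744e-02 5.16436165e-05] F [-2.7674875  -9.46501172  2.10989456] w 0.0041729524884000085
```

```bash
python3 -m inch '[[[1,1,2.6,0,0]]]'>/dev/null ; python3 -c "
from h import *
go(None)"
python3 -m inch '[[[1,0.7,1.9,0,0],[1,0.7,1.9,0,0]]]'>/dev/null ; python3 -c "
from h import *
go(None)
from cell import eyes
cv2.imwrite('pics/s11.png',cv2.resize(eyes.get_image('scene')['frame'][190:290,270:400],None,fx=6,fy=6,interpolation=cv2.INTER_CUBIC))"
```

```text
t 13.15 k [-79.4892387   76.03670313] z 21.49733836172903 yaw 21.213941375991066 tilt z [ 0.03072554 -0.00233808] F [ -3.47142247 -10.71389156   2.58652238] w 0.005377632189071059
t 13.35 k [-79.51217022  75.9653667 ] z 21.59628307612819 yaw 21.437661519374295 tilt z [ 0.02934051 -0.00614281] F [-1.95734532 -8.38578422  2.51215239] w 0.007771325575340914
```

View pics/s11.png

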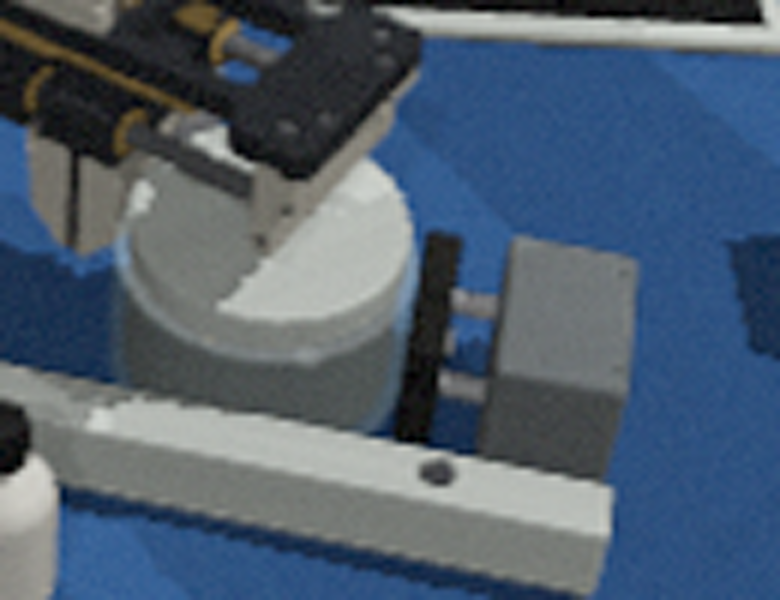

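```bash
python3 -m inch '[[[1,0,0,0,0],[1,-0.2,-0.5,0,0],[1,-0.2,-0.5,0,0]]]'>/dev/null ; python3 -c "
from h import *
go(None)"
python3 -m inch '[[[1,-0.2,-0.5,0,0],[1,-0.2,-0.5,0,0],[1,-0.2,-0.5,0,0]]]'>/dev/null ; python3 -c "
from h import *
go(None)"
```

```text
t 13.7 k [-79.34049077  74.14218013] z 21.67301800669729 yaw 21.50042284936867 tilt z [ 0.02938585 -0.00684887] F [-1.41046314 -2.27929261 -0.9852089 ] w 0.007650312423522373
t 14.0 k [-79.10967536  73.24681178] z 21.65820805849394 yaw 21.449719714733504 tilt z [ 0.02998886 -0.0061764 ] F [-1.14065098 -2.90974846 -1.86183559] w 0.003755926840213621
```

```bash
python3 -m inch '[[[1,-0.2,-0.5,0,0],[1,-0.2,-0.5,0,0],[1,-0.2,-0.5,0,0],[1,-0.2,-0.5,0,0]]]'>/dev/null ; python3 -c "
from h import *
go(None)"
python3 -m inch '[[[1,-0.2,-0.6,0,0],[1,-0.2,-0.6,0,0],[1,-0.2,-0.6,0,0],[1,-0.2,-0.6,0,0]]]'>/dev/null ; python3 -c "
from h import *
go(None)"
```

```text
t 14.4 k [-78.58818866  72.09081217] z 21.890413054652505 yaw 21.39639524613486 tilt z [ 0.03125534 -0.00510659] F [-6.14977404e-01 -1.19271581e-04 -1.09631498e-01] w 0.004146982681299986
t 14.8 k [-77.56456808  70.45734435] z 22.42784360360506 yaw 21.35921543241671 tilt z [ 0.03369864 -0.00416633] F [ 0.67246097 -0.1695221  -0.17311574] w 0.003309102265421825
```

```bash
python3 -m inch '[[[1,-0.3,-1.5,0,0],[1,-0.6,-3,0,0],[1,-2,-10,0,0],[1,-4,-20,0,0],[1,-4,-20,0,0],[1,0,0,-20,0],[1,0,0,-40,0],[1,0,0,-40,0],[1,10,0,-30,0]]]'>/dev/null ; python3 -c "
from h import *
go(None)
from cell import eyes
s=eyes.get_image('scene')['frame'];t=eyes.get_image('top')['frame']
cv2.imwrite('pics/s12.png',cv2.resize(s[190:290,270:400],None,fx=6,fy=6,interpolation=cv2.INTER_CUBIC))
cv2.imwrite('pics/t12.png',t)"
```

```text
t 15.7 k [-104.25909965    9.60950291] z 151.62059610228718 yaw 21.663318625217 tilt z [ 0.02613889 -0.00804333] F [-0.52929375  1.47624761  0.09252142] w 0.006545982476013343
```

View pics/s12.png

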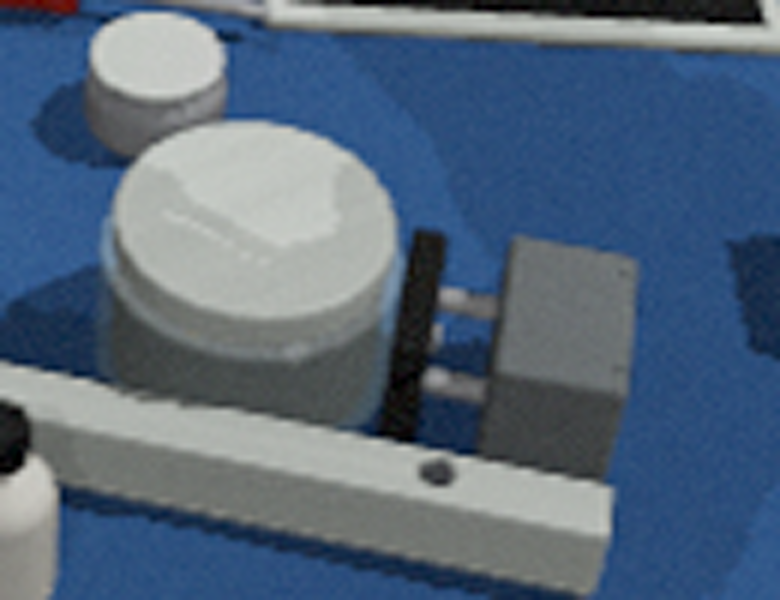

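View pics/t12.png

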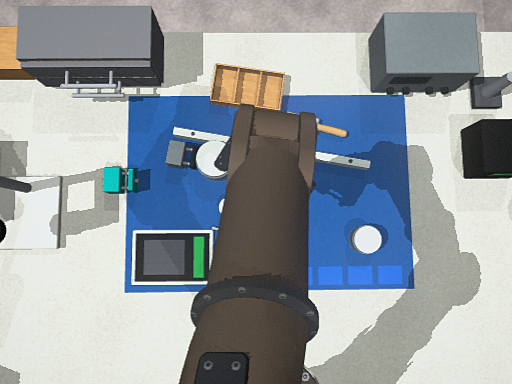

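```bash
python3 -m inch '[[[1,0,0,0,0],[1,0,0,0,0],[1,0,0,0,0]]]'
python3 - <<'E'
from h import *
from cell import eyes
s=eyes.get_image("scene"); t=eyes.get_image("top")
P=px2w(s,(270+256/6-.4,190+221/6-.4),.066); print("jar k",k(P)*1e3)
# pad top front edge in the scene crop
for p in [(416,232),(381,432)]: print("pad",k(px2w(s,(270+p[0]/6-.4,190+p[1]/6-.4),.044))*1e3)
cv2.imwrite('pics/f1.png',np.hstack([cv2.resize(s["frame"][215:270,320:375],None,fx=7,fy=7,interpolation=cv2.INTER_CUBIC),cv2.resize(t["frame"][130:185,180:235],None,fx=7,fy=7,interpolation=cv2.INTER_CUBIC)]))
E
```

```text
clock: 16.1
position: [0.5332, 0.0202, 0.1518]
ee_rot: [0.858, 2.992, 0.004]
force: [0.1, -0.4, -0.8]
width: 0.002
jar k [-55.97232746 134.67286247]
pad [-86.59791028 182.89696943]
pad [ -0.58960717 183.12409614]
```

View pics/f1.png

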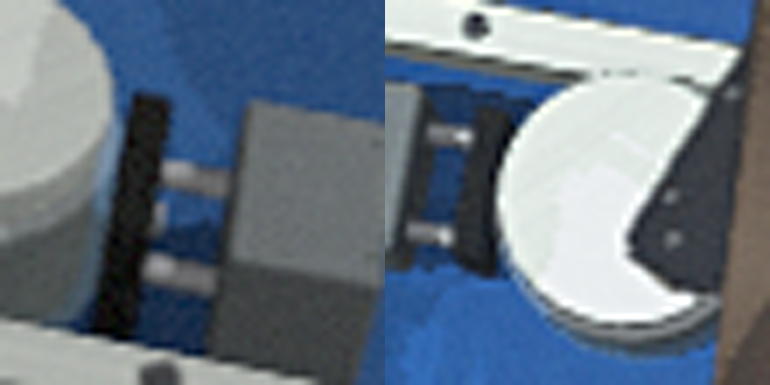

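The jar touches the pad (pad face at y about 183 mm, jar side about 182.7 mm) and the kerb. The pin's rear stub shows behind the pad, so it is pushed in, and the arm is clear.

```bash
python3 -c "
from cell import workorder
print(workorder.sign_off())"
```

```text
the job is handed in; nothing more can be done
None
```

I handed the job in at about 16 s, with the jar standing against the kerb and the sprung pad; no verdict was reported.

**What I did:**
- I slid the jar straight across to the kerb with the two part-open fingers; the tool force peaked at about 7 N on touching.
- I then pushed it along the kerb with the closed fingers turned about 20° towards it. The sideways force was about 2–3 N throughout.
- The pad was felt at a tool position of y ≈ 70.5 mm in the kerb frame. I pressed until the tool force along the kerb read about 10.7 N. Less about 2.4 N of sliding friction, that is roughly 8 N on the pad, or 5.5–7 mm of travel.
- I eased off at about 4 mm/s until the force read zero, then backed away and lifted clear.

**Last checks:**
- **Kerb:** the jar centre measured x ≈ −56 mm in the kerb frame. It would be −58 mm when touching, so this agrees within the 2 mm calibration.
- **Pad and pin:** the jar's side was at y ≈ 182.7 mm and the pad face at about 183 mm, so no visible gap. The pin's rear end showed behind the pad, so it is pushed in. Pad and pin travel could not be read directly.
- **Other things on the bench:** none looked moved in the parts of the last pictures the arm did not hide.

**Disagreement:** the first top view put the pad face at 175–178 mm, against 183 mm in the last picture. The first estimate was rough, and I went by touch.

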